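# Uncover the objective in the push-to-open case

## Robot

A 6-joint arm with a two-finger parallel gripper is mounted at the origin on the work surface. World frame = base frame: x ahead of the robot, y to its left, z up, the work surface at z = 0. Lengths are in m, angles in rad, forces in N, time in s.
With the tool pointing down it reaches from about 0.35 to 0.975 m from the base axis. Payload 4.9 kg.
Tool frame: the origin (TCP) lies on the centre line of the jaws, within the pads' length; the fingertips stand 8 mm ahead of it and the grasp point (between the pads) lies 11 mm behind it; z points along the fingers, y is the direction in which the jaws open and shut (so a half turn about z gives the same grasp; the last joint's range is limited). The gripper opens to 85 mm and grips with 20 to 120 N. Pads are 22 mm wide; open, the fingers measure 114 mm over their backs; the gripper's body (76 mm by 85 mm) begins 54 mm behind the grasp point. The pads swing forward as they close: fully open they stand 13 mm farther back than shut.
Start: joints at [-0.119, 0.053, 1.613, -0, 1.476, -0.119], TCP at [0.625, 0, 0.239] pointing down, gripper open.
Joint ranges: [-3.01, 3.01], [-1.01, 2.22], [0.06, 2.58], [-1.02, 4.17], [0.09, 2.62], [-3.14, 3.14]. Speed limits (rad/s): [2.57, 2.57, 3.14, 3.14, 3.14, 3.14].

## Interface

Orientations are given as a rotation vector (axis times angle).
In Python, from station import get_obs, get_image, calibration, finish_job gives the robot as it stands. The module is installed in compiled form; this text tells all that it offers.
- The arm moves only by the shell command python3 -m jog 'ROWS' [FORCE]. ROWS is JSON, a list of rows, each a list of 7 numbers: the shift along the tool's x, y, z in cm, then the turn, a rotation vector about the tool's x, y, z in rad, then the closure in counts, from 0 (fully open) to 255 (shut). In form: [[dx, dy, dz, ax, ay, az, jaw], ...]. A call has 1 to 8 rows; each row is the pose to reach, as a shift and turn from the pose measured when the call began, along the tool's axes at that moment; what a row does not reach only later rows make up. A row lasts 1/12 s, in which the tool goes at most 41.7 mm and 7.16 degrees, less where a joint would pass 70% of its speed; a pose out of reach is approached as far as the arm can. A call with a gripper value outside its range is refused whole. The fingers move at their own pace and stop on an object; FORCE is the grip in N (left out, the last holds). Time passes only in rows, so rows that repeat a pose let the fingers close. It gives the time, the measured TCP pose, the force and the opening at its end, in the units of the state.
- get_obs(): the state, without advancing time (a new reading comes with each control period).
- get_image(name): name is "scene" or "side" or "wrist"; returns the picture (400x640x3 uint8, red, green, blue); there is no depth.
- calibration(name): a dict with "vfov" (degrees; the focal length in pixels is half the picture's height over the tangent of half this angle, whatever the lens; pixels are square), "cx", "cy" (the principal point, pixels), "R" (3x3) and "t" (3): a world point X has camera coordinates R X + t. Camera axes: x right, y down, z forward; pixel columns grow to the right and rows downward; lengths in m; the calibration is good to about 2 mm. A picture is of the moment at which its call begins: read the wrist's pose just before it. calibration takes no time and is no camera call; for the wrist camera it gives the pose at the moment of the call.
- finish_job(): hands the job in, once; it reports no verdict.
The state is a dict: "t": time; "q": joint angles; "dq": joint speeds; "effort": joint torques, N m; "tool_pos": TCP position; "tool_rot": TCP orientation; "contact_force": force on the tool from outside, world axes, zero at the start; "wrist_torque": the same for the moment, N m; "opening": finger opening in m.
Only numpy, scipy, OpenCV 4.12 (cv2) and the standard library are available. Lean on these libraries where they do the work, as an engineer would, in place of code of your own. Each camera call takes 0.05 s, during which the arm holds its last target. There are 200 camera calls.

## Task

Push the blue lid of the grey case at its front so that the catch lets go and the lid pops ajar, then swing the lid right back until it is fully open. Lift the orange dust cover straight off the objective inside without dragging the objective along, and set the cover down (do not drop it) upright, mouth down, flat on the floor of the white tray. Leave the lid open, both objectives standing in the case, and the jar in the tray standing where it is.

Things in the scene. Friction and masses are not known exactly. Their poses are not given: they have to be found in the camera images.
- case: grey steel case fixed to the bench, 170 (x) x 264 (y) x 123 mm; origin: centre of its underside. Front faces its -x; the lid's hinge is along its +x edge. Walls 8 mm, floor top 8 mm up, inside 154 x 248 mm. Front wall 103 mm high (outer face x = -85 mm), sides 123 mm, flush with the lid. Yaw varies. A steel catch and a spring plunger stand inside at mid-front (x below -30 mm).
- lid (a joint): angle of the blue lid, rad: 0 latched shut (level), -0.04 pressed to its stop, about 0.18 ajar, 1.57 upright, 1.75 stop. Pressing at the disc to beyond -0.03 (about 8 N, 5 to 7 mm) frees the catch; as the pusher withdraws a spring lifts the lid to ajar, no further. It does not latch again. Stiff hinge: stays where left beyond about 1 rad, sinks back to ajar below. About 2 N at the lip swings it.
- lid_hinge (a point): middle of the lid's hinge axis (along the case's y), level with the lid's underside: 85 mm in +x of and 113 mm above the case's origin. The lid is a panel 195 mm from hinge to lip, 244 mm wide, 10 mm thick, about 250 g.
- lid_press (a point): spot to press, a black disc on the lid's top face, 25 mm from the lip, 170 mm from the hinge; moves with the lid; 123 mm above the bench when shut
- lid_lip (a point): middle of the lower edge of the lid's front lip, 195 mm from the hinge axis, moves with the lid; 113 mm above the bench when shut, about 35 mm higher ajar. The lip overhangs the front wall by 25 mm. Ajar, it can be hooked from below by closed fingers slanting forward and down at about 45 degrees, then led round the arc.
- cover: orange dust cover, an upside-down cup: outer diameter 48 mm, 78 mm tall, wall 2.5 mm, about 60 g; origin: centre of its open lower rim, z up. It sits over the objective, rim on the objective's flange 16 mm above the bench, top at 94 mm. Grip it from outside near the top, fingers across the case's y; raise it 65 mm straight up to clear the objective (2 mm play all round).
- objective: loose microscope objective standing under the cover on the case floor: steel flange 56 mm diameter, 8 mm thick; black barrel 39 mm diameter with a red band; 69 mm tall, about 240 g; origin: centre of its underside. In the left or right half of the case, about 50 mm from the middle.
- spare: bystander: the same objective with a yellow band, no cover, standing in the other half of the case, about 100 mm from the covered one; origin: centre of its underside
- tray: white tray fixed to the bench, 150 (x) x 230 (y) x 22 mm, wall and floor 5 mm; origin: centre of its underside, inner floor 5 mm above it. Left of the case, seen from the robot. Its middle and +y half are free.
- tray_bottle: bystander: amber jar, 40 mm diameter, 85 mm tall, standing in the tray near its -y end; origin: centre of its underside

How it is judged:
By the outcome, as a careful person would: the job done as asked, in the order asked, and still so for the second after the job is handed in, with the robot touching nothing.
It also fails if it takes over 67 s, if anything falls off the work surface, if the arm or the gripper's body presses on something with over 40 N, if the wrist force passes 120 N, or if a joint passes its speed limit or range.

## Working session

There is one attempt and no reset: what is moved stays moved. The work goes in short steps, Python scripts to look and compute and a shell command to move; the robot and the scene stay as the last step left them, time stands still between calls to the robot, and variables do not carry over. Pictures are saved under pics/ and viewed, about 8 in all and at most 12, crops included, and the job is handed in when it is done.

```bash
mkdir -p pics; cat > h.py <<'E'
import numpy as np, cv2
from station import get_obs,get_image,calibration
from scipy.spatial.transform import Rotation as Ro
def snap(n,f):
    c=calibration(n); im=get_image(n); cv2.imwrite('pics/'+f,im[:,:,::-1]); return im,c
def ray(c,u,v):
    f=200/np.tan(np.radians(c['vfov'])/2); R=np.array(c['R']);t=np.array(c['t'])
    return -R.T@t, R.T@np.array([(u-c['cx'])/f,(v-c['cy'])/f,1])
def onz(c,u,v,z):
    o,d=ray(c,u,v); return o+d*(z-o[2])/d[2]
def proj(c,X):
    f=200/np.tan(np.radians(c['vfov'])/2); p=np.array(c['R'])@np.array(X)+np.array(c['t'])
    return p[:2]/p[2]*f+[c['cx'],c['cy']]
def tool(X):
    o=get_obs(); return Ro.from_rotvec(o['tool_rot']).inv().apply(np.array(X)-o['tool_pos'])*100
E
python3 - <<'E'
from h import *
o=get_obs();print(o)
a,c=snap('scene','a.png');b,d=snap('side','b.png')
print(c,d)
cv2.imwrite('pics/ab.png',cv2.resize(np.vstack([a,b])[:,:,::-1],(640,800))[:, :])
for im,cc,n in((a,c,'scene'),(b,d,'side')):
    h=cv2.cvtColor(im,cv2.COLOR_RGB2HSV)
    m=cv2.inRange(h,(95,100,40),(130,255,255))
    k,_=cv2.findContours(m,0,2); k=max(k,key=cv2.contourArea)
    print(n,cv2.contourArea(k),cv2.approxPolyDP(k,4,True).reshape(-1,2).tolist())
E
```

```text
{'t': 0.0, 'q': array([-1.19001851e-01,  5.33353121e-02,  1.61429387e+00, -1.52441423e-05,
        1.47598823e+00, -1.19011311e-01]), 'dq': array([-1.20283676e-03,  8.05898781e-04, -1.43082825e-03,  4.41115904e-05,
       -1.65277238e-03,  1.12738072e-04]), 'effort': array([ 2.70554956e-04, -3.93670499e+01, -3.70175600e+01, -1.62778279e-04,
        6.93513779e-03, -6.06393527e-06]), 'tool_pos': array([6.24396037e-01, 6.73233106e-05, 2.38076435e-01]), 'tool_rot': array([-2.22031012e+00, -2.22033437e+00,  1.98376237e-03]), 'contact_force': array([-0.2612592 , -0.63211345,  0.2765811 ]), 'wrist_torque': array([-0.01735046,  0.00643889,  0.01722493]), 'opening': 0.08565843473007641}
{'vfov': 55.90571610172379, 'cx': 314.5496869121656, 'cy': 196.0437893555941, 'R': array([[ 0.27965772,  0.95991881,  0.01863981],
       [ 0.59788184, -0.15892751, -0.78567128],
       [-0.75121826,  0.23086344, -0.61836332]]), 't': array([-0.17004649, -0.25553997,  1.13764487])} {'vfov': 45.587743121537315, 'cx': 323.42648218100163, 'cy': 202.57270773419668, 'R': array([[ 0.99248723, -0.12206843, -0.0082708 ],
       [-0.08610432, -0.64885321, -0.75602617],
       [ 0.08692039,  0.75105846, -0.65448914]]), 't': array([-0.574417  ,  0.1221224 ,  1.00744725])}
scene 11851.0 [[288, 160], [152, 173], [136, 254], [307, 232]]
side 10409.5 [[363, 198], [268, 202], [263, 301], [380, 294]]
```

View pics/a.png

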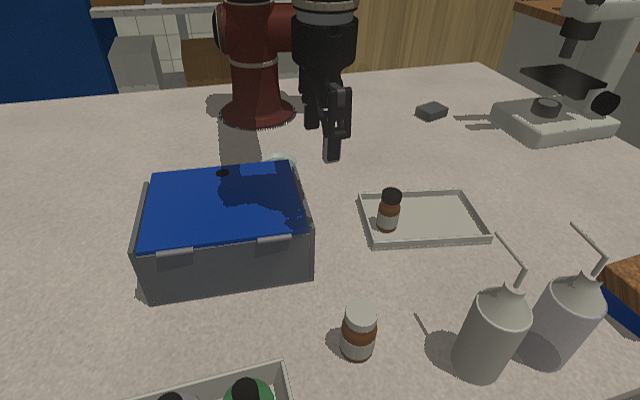

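View pics/b.png

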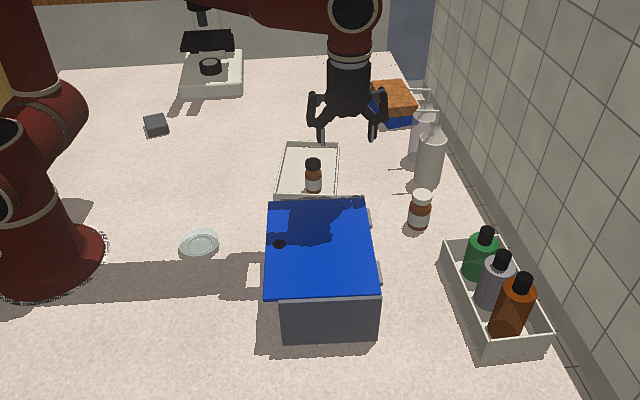

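Scene view: closed lid with disc at (222,173), tray at (358–492,190–248) with the jar near its left end. Side view: disc at (279,244), jar at (313,177).

```bash
python3 - <<'E'
from h import *
c=calibration('scene');d=calibration('side')
p=lambda x:np.round(x,4).tolist()
for n,cc,pts in(('scene',c,[[288,160],[152,173],[136,252],[304,232]]),('side',d,[[363,198],[268,202],[263,299],[378,292]])):
    P=np.array([onz(cc,*q,.123) for q in pts]);print(n,p(P),'c',p(P.mean(0)),[round(float(np.linalg.norm(P[i]-P[i-1])),3) for i in range(4)])
print('disc',p(onz(c,222,173,.123)),p(onz(d,279,244,.123)))
for n,cc,pts in(('scene',c,[[358,193],[463,190],[493,239],[369,247]]),('side',d,[[287,142],[339,143]])):
    print('tray',n,[p(onz(cc,*q,.022)[:2]) for q in pts])
print('jar',p(onz(c,391,191,.085)),p(onz(d,313,162,.085)))
# disc centroids by mask
for n,cc,(u,v) in(('scene',c,(222,173)),('side',d,(279,244))):
    im=cv2.imread('pics/%s.png'%('a' if n=='scene' else 'b'))
    s=im[v-12:v+13,u-12:u+13].max(2)<45; y,x=np.nonzero(s); print(n,len(x),p(onz(cc,x.mean()+u-12,y.mean()+v-12,.123)))
E
```

```text
scene [[0.4727, -0.0146, 0.123], [0.4536, -0.2548, 0.123], [0.6458, -0.2674, 0.123], [0.6676, -0.0358, 0.123]] c [0.5599, -0.1432, 0.123] [0.196, 0.241, 0.193, 0.233]
side [[0.657, -0.028, 0.123], [0.4657, -0.0151, 0.123], [0.4493, -0.2563, 0.123], [0.6374, -0.2663, 0.123]] c [0.5524, -0.1414, 0.123] [0.239, 0.192, 0.242, 0.188]
disc [0.4846, -0.1368, 0.123] [0.4816, -0.1353, 0.123]
tray scene [[0.4807, 0.132], [0.5288, 0.3544], [0.6738, 0.3218], [0.6327, 0.0933]]
tray side [[0.5215, 0.3484], [0.6615, 0.3245]]
jar [0.5655, 0.158, 0.085] [0.5744, 0.1604, 0.085]
scene 75 [0.4832, -0.1365, 0.123]
side 86 [0.4813, -0.1345, 0.123]
```

```bash
python3 -m jog '[[-4,-4,1,0,0,0.12,255],[-7,-7,2,0,0,0.24,255],[-10,-11,3,0,0,0.36,255],[-13.5,-14.2,5,0,0,0.48,255],[-13.5,-14.2,5,0,0,0.6,255],[-13.5,-14.2,5,0,0,0.72,255],[-13.5,-14.2,5,0,0,0.82,255],[-13.5,-14.2,5,0,0,0.82,255]]' 40
python3 -m jog '[[0,0,0,0,0,0.12,255],[0,0,0,0,0,0.24,255],[0,0,0,0,0,0.36,255],[0,0,0,0,0,0.48,255],[0,0,0,0,0,0.6,255],[0,0,0,0,0,0.72,255],[0,0,0,0,0,0.82,255],[0,0,0,0,0,0.82,255]]'
python3 - <<'E'
from h import *
o=get_obs();print(o['q'],Ro.from_rotvec(o['tool_rot']).as_matrix().round(3))
print('to disc top touch',tool([.482,-.1355,.131]))
E
```

```text
t: 0.77
tool_pos: [0.4814, -0.1353, 0.1876]
tool_rot: [-2.923, -1.147, 0.004]
contact_force: [-0.1, 0.1, 0.3]
opening: 0.0003
t: 1.43
tool_pos: [0.4816, -0.1349, 0.1875]
tool_rot: [-3.139, 0.111, 0.005]
contact_force: [-0.3, -0.3, -0.2]
opening: -0.0
[-4.21844626e-01 -2.12599887e-01  1.95050576e+00 -4.77176169e-04
  1.40700900e+00  1.21962106e+00] [[ 0.998 -0.071 -0.003]
 [-0.071 -0.998  0.001]
 [-0.003 -0.001 -1.   ]]
to disc top touch [0.06430511 0.05710979 5.6485935 ]
```

```bash
python3 -m jog '[[0,0,2,0,0,0,255],[0,0,4,0,0,0,255],[0,0,5,0,0,0,255],[0,0,5.4,0,0,0,255],[0,0,5.7,0,0,0,255],[0,0,5.9,0,0,0,255],[0,0,6.1,0,0,0,255],[0,0,6.1,0,0,0,255]]'
python3 -m jog '[[0,0,0.05,0,0,0,255],[0,0,0.1,0,0,0,255],[0,0,0.1,0,0,0,255]]'
```

```text
t: 2.1
tool_pos: [0.4818, -0.1349, 0.1281]
tool_rot: [-3.139, 0.108, 0.004]
contact_force: [-2.8, 1.1, 2.8]
opening: 0.0
t: 2.35
tool_pos: [0.4825, -0.1351, 0.1286]
tool_rot: [-3.14, 0.106, 0.002]
contact_force: [-2.9, 1.5, 6.7]
opening: -0.0001
```

```bash
python3 -m jog '[[0,0,0.2,0,0,0,255],[0,0,0.3,0,0,0,255],[0,0,0.3,0,0,0,255]]'
python3 -m jog '[[0,0,0.2,0,0,0,255],[0,0,0.3,0,0,0,255],[0,0,0.3,0,0,0,255]]'
```

```text
t: 2.6
tool_pos: [0.483, -0.1354, 0.1271]
tool_rot: [3.139, -0.105, -0.001]
contact_force: [-3.8, 1.2, 5.8]
opening: -0.0002
t: 2.85
tool_pos: [0.4833, -0.1355, 0.1254]
tool_rot: [3.139, -0.103, 0.0]
contact_force: [-3.9, 2.2, 6.9]
opening: 0.0001
```

```bash
python3 -m jog '[[0,0,0.2,0,0,0,255],[0,0,0.3,0,0,0,255],[0,0,0.3,0,0,0,255]]'
python3 -m jog '[[0,0,0.2,0,0,0,255],[0,0,0.3,0,0,0,255],[0,0,0.3,0,0,0,255]]'
```

```text
t: 3.1
tool_pos: [0.4837, -0.1357, 0.1244]
tool_rot: [3.139, -0.101, 0.0]
contact_force: [-5.4, 2.4, 9.0]
opening: -0.0001
t: 3.35
tool_pos: [0.4837, -0.1357, 0.1242]
tool_rot: [3.139, -0.1, -0.002]
contact_force: [-9.6, 2.6, 15.2]
opening: -0.0
```

```bash
python3 -m jog '[[0,0,-1,0,0,0,255],[0,0,-3,0,0,0,255],[0,0,-6,0,0,0,255],[-3,0,-8,0,0,0,255],[-6,0,-8,0,0.1,0,255],[-7,0,-8,0,0.2,0,255],[-7,0,-8,0,0.3,0,255],[-7,0,-8,0,0.35,0,255]]'
python3 -m jog '[[0,0,0,0,0.1,0,255],[0,0,0,0,0.2,0,255],[0,0,0,0,0.3,0,255],[0,0,0,0,0.4,0,255],[0,0,0,0,0.43,0,255],[0,0,0,0,0.43,0,255]]'
python3 - <<'E'
from h import *
o=get_obs();print(o['q'],Ro.from_rotvec(o['tool_rot']).as_matrix().round(3))
a,c=snap('scene','c.png');b,d=snap('side','d.png')
p=lambda x:np.round(x,4).tolist()
h=cv2.cvtColor(b,cv2.COLOR_RGB2HSV)
k,_=cv2.findContours(cv2.inRange(h,(95,100,40),(130,255,255)),0,2);k=max(k,key=cv2.contourArea)
print(cv2.approxPolyDP(k,3,True).reshape(-1,2).tolist())
print('pred lip', proj(d,[.460,-.134,.148]),'to',tool([.457,-.134,.128]))
E
```

```text
t: 4.02
tool_pos: [0.4135, -0.1314, 0.2048]
tool_rot: [3.076, -0.097, 0.553]
contact_force: [0.5, -0.4, -0.9]
opening: 0.0001
t: 4.52
tool_pos: [0.4219, -0.1368, 0.201]
tool_rot: [2.883, -0.092, 1.184]
contact_force: [-1.4, -0.2, 0.7]
opening: -0.0
[-0.78047501 -1.00959588  2.53962709  0.56273482  1.04702315  0.71021513] [[ 0.71  -0.063  0.701]
 [-0.045 -0.998 -0.044]
 [ 0.703 -0.    -0.711]]
[[269, 189], [264, 288], [381, 294], [364, 198]]
pred lip [265.89630737 234.8089746 ] to [-2.9745209  -0.5065258   7.82120599]
```

View pics/d.png

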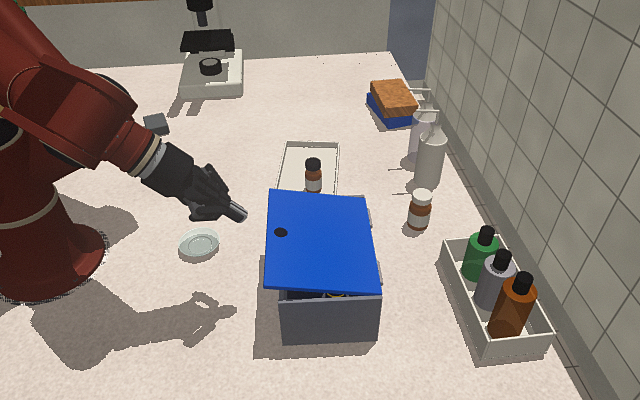

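Side view: the lid is ajar (disc now at (280,232), gap visible at the front right), gripper in front of the lip.

```bash
python3 -m jog '[[-1,-0.1,1,0,0,0,255],[-2,-0.3,2.3,0,0,0,255],[-3,-0.5,3.5,0,0,0,255],[-3.2,-0.5,3.7,0,0,0,255]]'
python3 - <<'E'
from h import *
o=get_obs();print(o['q'],'to',tool([.457,-.134,.128]),'lip',tool([.46,-.134,.148]))
E
```

```text
t: 4.95
tool_pos: [0.4292, -0.1327, 0.1559]
tool_rot: [2.883, -0.084, 1.182]
contact_force: [-0.5, -0.1, -0.2]
opening: -0.0001
[-0.74943203 -0.93747185  2.58333906  0.58772119  0.93434708  0.66143981] to [ 0.02320453 -0.03698832  3.93940946] lip [ 1.64087421 -0.05082645  2.72575658]
```

```bash
python3 -m jog '[[0,0,1.5,0,0,0,255],[0,0,3,0,0,0,255],[0,0,3.9,0,0,0,255],[0,0,3.9,0,0,0,255]]'
cat > arc.py <<'E'
from h import *
import sys
H=np.array([.6516,-.1474,.113]);yaw=-.07
ex=np.array([np.cos(yaw),np.sin(yaw),0]);ez=np.array([0,0,1.])
o=get_obs();R0=Ro.from_rotvec(o['tool_rot']);z=R0.apply([0,0,1]);tau0=np.arctan2(z@ex,-z[2])
print('tau',tau0,'q',o['q'].round(2))
for th in map(float,sys.argv[1:]):
    tau=np.radians(np.clip(55-np.degrees(th),0,45))
    lip=H+.195*(-np.cos(th)*ex+np.sin(th)*ez)
    ax=np.sin(tau)*ex-np.cos(tau)*ez;n=np.cos(tau)*ex+np.sin(tau)*ez
    if th<1.57: T=lip+.012*ax-.011*n
    else: T=H+(.195-.02/np.sin(th))*(-np.cos(th)*ex+np.sin(th)*ez)+.008*ez-.011*ex
    print(th,tool(T).round(1),'ay',round(tau-tau0,2))
E
python3 arc.py .2 .3 .4 .5 .6 .7 .8 .9
```

```text
t: 5.28
tool_pos: [0.4567, -0.1334, 0.1267]
tool_rot: [2.887, -0.083, 1.179]
contact_force: [0.1, -0.3, 0.7]
opening: -0.0003
tau 0.7756673439335846 q [-0.69 -0.74  2.54  0.63  0.78  0.61]
0.2 [ 0.9  0.  -0.3] ay -0.02
0.3 [ 2.5  0.  -1.4] ay -0.12
0.4 [ 4.2  0.1 -2.4] ay -0.22
0.5 [ 5.9  0.1 -3.2] ay -0.32
0.6 [ 7.7  0.1 -3.8] ay -0.42
0.7 [ 9.6  0.1 -4.2] ay -0.52
0.8 [11.5  0.1 -4.5] ay -0.62
0.9 [13.4  0.1 -4.5] ay -0.72
```

```bash
python3 -m jog '[[0.9,0,-0.3,0,0,0,255],[2.5,0,-1.3,0,-0.1,0,255],[4.2,0.1,-2.3,0,-0.2,0,255],[5.9,0.1,-3.1,0,-0.3,0,255],[7.7,0.1,-3.7,0,-0.4,0,255],[9.6,0.1,-4.1,0,-0.5,0,255],[11.5,0.1,-4.4,0,-0.6,0,255],[12.5,0.1,-4.4,0,-0.68,0,255]]'
python3 arc.py .9 1.0 1.1 1.2 1.3 1.4 1.5
```

```text
t: 5.95
tool_pos: [0.5171, -0.1384, 0.2511]
tool_rot: [3.13, -0.091, 0.151]
contact_force: [-4.7, 0.0, 3.0]
opening: -0.0002
tau 0.0967086594596462 q [-0.42 -0.23  1.86  0.03  1.42  1.21]
0.9 [ 0.4 -0.  -0.2] ay -0.04
1.0 [ 2.  -0.  -1.2] ay -0.1
1.1 [ 3.8  0.  -2. ] ay -0.1
1.2 [ 5.6  0.  -2.6] ay -0.1
1.3 [ 7.5  0.1 -3.1] ay -0.1
1.4 [ 9.4  0.1 -3.3] ay -0.1
1.5 [11.4  0.1 -3.4] ay -0.1
```

Contact forces match a lid being led; continue around.

```bash
python3 -m jog '[[0.5,0,-0.3,0,-0.04,0,255],[2.1,0,-1.2,0,-0.1,0,255],[3.9,0,-2,0,-0.1,0,255],[5.7,0,-2.6,0,-0.1,0,255],[7.6,0.1,-3.1,0,-0.1,0,255],[9.5,0.1,-3.3,0,-0.1,0,255],[11,0.1,-3.4,0,-0.1,0,255],[11,0.1,-3.4,0,-0.1,0,255]]'
python3 arc.py 1.45 1.57 1.65 1.75 1.8
python3 - <<'E'
from h import *
snap('side','e.png')
E
```

```text
t: 6.62
tool_pos: [0.6251, -0.1458, 0.2982]
tool_rot: [3.135, -0.092, 0.001]
contact_force: [-0.9, 0.4, -0.2]
opening: 0.0003
tau 0.0006840652583123267 q [-0.34  0.06  1.5  -0.01  1.57  1.29]
1.45 [-0.8 -0.   0.4] ay -0.0
1.57 [ 1.5 -0.   0.2] ay -0.0
1.65 [2.9 0.  0.3] ay -0.0
1.75 [4.7 0.  0.5] ay -0.0
1.8 [5.5 0.  0.7] ay -0.0
```

View pics/e.png

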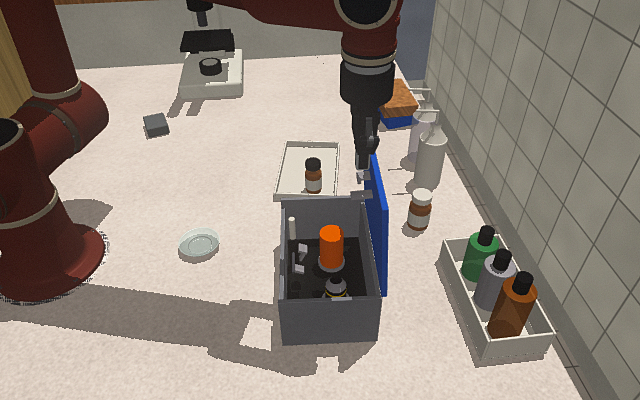

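Side view: lid about upright, case open; orange cover top near (331,231), spare at (335,285). Push the lid to its stop.

```bash
python3 -m jog '[[1,0,0.2,0,0,0,255],[2,0,0.2,0,0,0,255],[3,0,0.3,0,0,0,255],[3.8,0,0.4,0,0,0,255],[4.6,0,0.5,0,0,0,255],[5.2,0,0.6,0,0,0,255],[5.6,0,0.6,0,0,0,255]]'
python3 - <<'E'
from h import *
a,c=snap('scene','f.png');b,d=snap('side','g.png')
p=lambda x:np.round(x,4).tolist()
for im,cc,n in((a,c,'scene'),(b,d,'side')):
    h=cv2.cvtColor(im,cv2.COLOR_RGB2HSV)
    m=cv2.inRange(h,(3,180,120),(14,255,255)); nn,l,st,ce=cv2.connectedComponentsWithStats(m)
    for i in range(1,nn):
        if st[i,4]>60: print(n,st[i],ce[i])
    k,_=cv2.findContours(cv2.inRange(h,(95,100,40),(130,255,255)),0,2);k=max(k,key=cv2.contourArea)
    print(cv2.approxPolyDP(k,3,True).reshape(-1,2).tolist())
E
```

```text
t: 7.25
tool_pos: [0.6737, -0.1486, 0.2919]
tool_rot: [3.136, -0.093, -0.036]
contact_force: [-37.8, 3.8, 14.8]
opening: 0.0
[[309, 237], [316, 132], [88, 151], [78, 155], [136, 262]]
side [319 225  25  44 920] [331.09130435 245.87391304]
side [503 277  34  26 371] [518.89487871 291.71967655]
[[385, 138], [365, 199], [382, 296], [388, 293], [421, 213], [405, 157], [401, 156], [399, 170], [392, 172], [392, 180], [378, 181], [378, 169], [385, 169]]
```

```bash
python3 -m jog '[[-1,0,0,0,0,0,255],[-3,0,0,0,0,0,255],[-6,-1,1,0,0,0,255],[-9,-3,2,0,0,0,200],[-10.3,-5.5,4,0,0,0,100],[-10.3,-5.5,5,0,0,0,0],[-10.3,-5.5,5,0,0,0,0],[-10.3,-5.5,5,0,0,0,0]]'
python3 - <<'E'
from h import *
d=calibration('side')
P=onz(d,331.3,233,.094);print('cover',P,'tool to grasp',tool(P))
o=get_obs();print(Ro.from_rotvec(o['tool_rot']).as_matrix().round(3))
w,c=snap('wrist','w.png');snap('side','g.png')
print(proj(c,P))
h=cv2.cvtColor(w,cv2.COLOR_RGB2HSV)
m=cv2.inRange(h,(3,170,90),(14,255,255)); nn,l,st,ce=cv2.connectedComponentsWithStats(m)
for i in range(1,nn):
    if st[i,4]>60: print(st[i],ce[i],onz(c,*ce[i],.094))
E
```

```text
t: 8.02
tool_pos: [0.573, -0.0878, 0.2435]
tool_rot: [3.136, -0.093, -0.037]
contact_force: [-0.7, 0.0, 0.2]
opening: 0.0605
cover [ 0.58392225 -0.09032258  0.094     ] tool to grasp [ 1.45335034  0.12239617 14.91807894]
[[ 0.998 -0.059 -0.024]
 [-0.059 -0.998 -0.003]
 [-0.023  0.004 -1.   ]]
[318.89573041 169.46155332]
[ 287  129   60   68 3090] [316.66537217 163.82491909] [ 0.58877111 -0.08877071  0.094     ]
[ 42 165  33  29 259] [ 60.61389961 174.16988417] [0.59278495 0.12292371 0.094     ]
```

View pics/w.png

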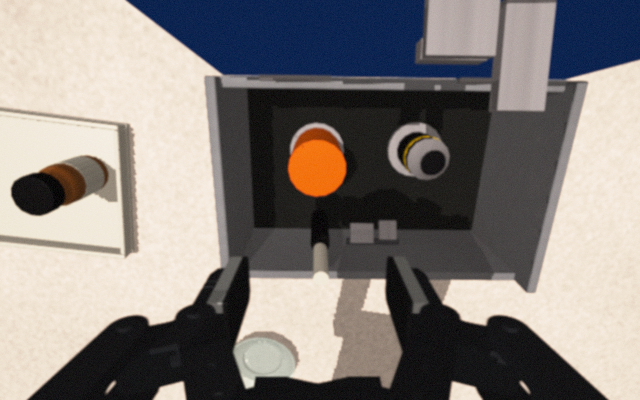

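View pics/g.png

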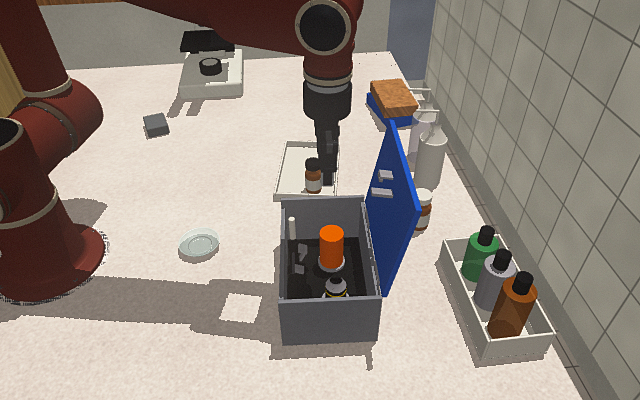

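Wrist view: cover top disc centred at (317,167), spare at (433,165), well separated; side view: lid leans back at its stop. Both views put the cover at about (0.585, −0.090).

```bash
python3 -m jog '[[0.8,0.1,3,0,0.024,0,0],[1.6,0.1,6,0,0.024,0,0],[1.6,0.1,8,0,0.024,0,0],[1.6,0.1,9,0,0.024,0,0],[1.6,0.1,9,0,0.024,0,0]]' 25
python3 - <<'E'
from h import *
w,c=snap('wrist','w2.png');d=calibration('side');o=get_obs();print(Ro.from_rotvec(o['tool_rot']).as_matrix().round(3))
h=cv2.cvtColor(w,cv2.COLOR_RGB2HSV); m=cv2.inRange(h,(3,170,90),(14,255,255))
h2=cv2.inRange(h,(3,170,200),(14,255,255))
for mm in(m,h2):
    nn,l,st,ce=cv2.connectedComponentsWithStats(mm);i=1+st[1:,4].argmax();k,_=cv2.findContours((l==i).astype('uint8'),0,2)
    print(st[i],ce[i],onz(c,*ce[i],.094),cv2.minEnclosingCircle(k[0]))
print('to',tool([.585,-.09,.071]))
E
```

```text
t: 8.53
tool_pos: [0.5872, -0.0911, 0.1523]
tool_rot: [3.136, -0.095, -0.002]
contact_force: [0.1, -0.1, -0.5]
opening: 0.0855
[[ 0.998 -0.061  0.002]
 [-0.061 -0.998 -0.005]
 [ 0.002  0.005 -1.   ]]
[ 272  166   82  102 6259] [313.13037226 218.96437131] [ 0.59258168 -0.08917216  0.094     ] ((312.4320068359375, 216.54815673828125), 50.568538665771484)
[ 274  193   79   52 3185] [312.56923077 219.6700157 ] [ 0.59216075 -0.08881504  0.094     ] ((313.0, 228.0), 39.45893859863281)
to [-0.33762288 -0.14257043  8.34483916]
```

View pics/w2.png

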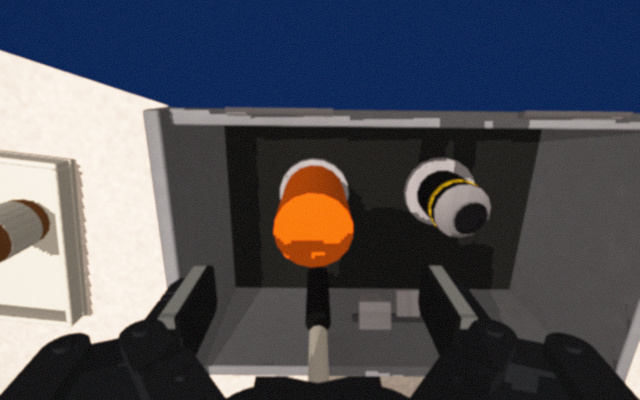

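Wrist view: cover top centred (313.5,228) → (0.587, −0.0894); jaws straddle it with room to the wall and spare.

```bash
python3 -m jog '[[0,-0.2,2,0,0,0,0],[0,-0.2,4,0,0,0,0],[0,-0.2,6,0,0,0,0],[0,-0.2,7.3,0,0,0,0],[0,-0.2,8.1,0,0,0,0],[0,-0.2,8.1,0,0,0,0]]' 25
python3 -m jog '[[0,0,0,0,0,0,80],[0,0,0,0,0,0,140],[0,0,0,0,0,0,200],[0,0,0,0,0,0,200],[0,0,0,0,0,0,200],[0,0,0,0,0,0,200],[0,0,0,0,0,0,200]]' 25
```

```text
t: 9.08
tool_pos: [0.5886, -0.0898, 0.0732]
tool_rot: [3.135, -0.096, 0.003]
contact_force: [-0.0, -0.4, -0.6]
opening: 0.0857
t: 9.67
tool_pos: [0.5897, -0.09, 0.0749]
tool_rot: [3.135, -0.096, 0.007]
contact_force: [-0.0, 1.4, 6.2]
opening: 0.0477
```

```bash
python3 -m jog '[[0,0,-0.4,0,0,0,200],[0,0,-1,0,0,0,200],[0,0,-1.8,0,0,0,200],[0,0,-2.6,0,0,0,200],[0,0,-3.4,0,0,0,200],[0,0,-4.2,0,0,0,200],[0,0,-5,0,0,0,200]]'
python3 - <<'E'
from h import *
snap('side','s3.png');o=get_obs();print(Ro.from_rotvec(o['tool_rot']).as_matrix().round(4))
cv2.imwrite('pics/s3c.png',cv2.resize(cv2.imread('pics/s3.png')[120:350,230:450],None,fx=2.5,fy=2.5,interpolation=2))
E
```

```text
t: 10.25
tool_pos: [0.5896, -0.0897, 0.1259]
tool_rot: [3.135, -0.095, 0.008]
contact_force: [0.2, -0.6, -0.3]
opening: 0.0477
[[ 0.9981 -0.0609  0.0076]
 [-0.0608 -0.9981 -0.0062]
 [ 0.0079  0.0057 -1.    ]]
```

View pics/s3c.png

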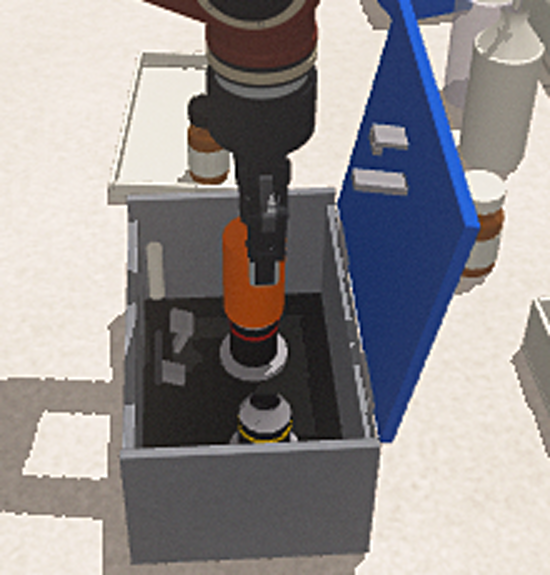

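Crop: cover is clear of the objective (red band visible, flange standing in place), spare untouched.

```bash
python3 -m jog '[[0,0,-1,0,0,0,200],[0,0,-2.5,0,0,0,200],[0,0,-5,0,0,0,200],[0,0,-8,0,0,0,200],[0,0,-11,0,0,0,200],[0,0,-12,0,0,0,200],[0,-1,-12,0,0,0,200],[-0.2,-3,-12,0,0,0,200]]'
python3 -m jog '[[-0.3,-3,0,0,0,0,200],[-0.6,-6.5,0,0,0,0,200],[-0.9,-10,0,0,0,0,200],[-1.2,-13.5,0,0,0,0,200],[-1.5,-17,0,0,0,0,200],[-1.8,-20.5,0,0,0,0,200],[-2,-23,0,0,0,0,200],[-2.1,-24,0,0,0,0,200]]'
python3 - <<'E'
from h import *
snap('wrist','w4.png');print(get_obs()['q'].round(2),tool([.581,.259,.1]),Ro.from_rotvec(get_obs()['tool_rot']).as_matrix().round(4))
E
```

```text
t: 10.97
tool_pos: [0.5898, -0.06, 0.2477]
tool_rot: [3.133, -0.1, 0.013]
contact_force: [-0.8, 0.2, -0.8]
opening: 0.0478
t: 11.63
tool_pos: [0.5821, 0.1846, 0.2429]
tool_rot: [3.134, -0.094, 0.006]
contact_force: [-0.2, 0.1, 0.1]
opening: 0.0475
[ 0.19  0.02  1.64 -0.01  1.48  1.82] [-0.6312051  -7.50306137 14.26690121] [[ 0.9982 -0.0594  0.004 ]
 [-0.0594 -0.9982 -0.0061]
 [ 0.0044  0.0059 -1.    ]]
```

```bash
python3 -m jog '[[-0.2,-2,0,0,0,0,200],[-0.4,-5,0,0,0,0,200],[-0.6,-7.5,2,0,0,0,200],[-0.6,-7.5,5,0,0,0,200],[-0.6,-7.5,8,0,0,0,200],[-0.6,-7.5,11,0,0,0,200],[-0.6,-7.5,13,0,0,0,200],[-0.6,-7.5,14.2,0,0,0,200]]'
python3 - <<'E'
from h import *
a,c=snap('scene','s5.png')
cv2.imwrite('pics/s5c.png',cv2.resize(a[60:320,70:510,::-1],None,fx=1.7,fy=1.7,interpolation=2))
o=get_obs();print(Ro.from_rotvec(o['tool_rot']).as_matrix().round(4))
E
```

```text
t: 12.35
tool_pos: [0.5786, 0.257, 0.0953]
tool_rot: [3.131, -0.095, -0.005]
contact_force: [-0.9, -0.0, 0.2]
opening: 0.0475
[[ 0.9982 -0.0604 -0.005 ]
 [-0.0604 -0.9981 -0.0094]
 [-0.0045  0.0096 -0.9999]]
```

View pics/s5c.png

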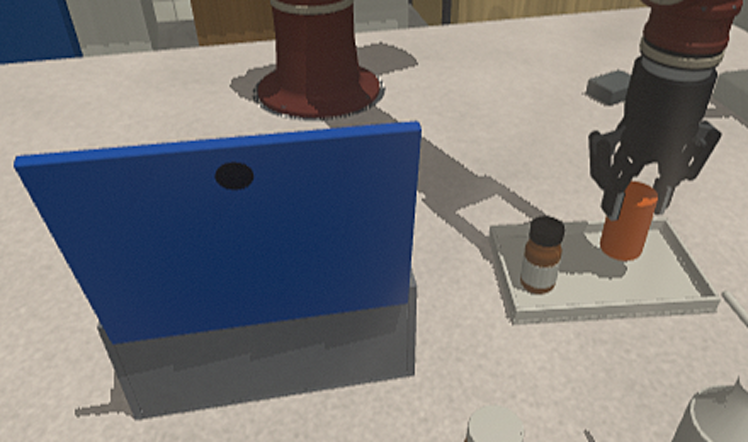

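Crop: cover upright over the tray's +y half, clear of the jar; lid open.

```bash
python3 -m jog '[[0,0,1,0,0,0,200],[0,0,1.8,0,0,0,200],[0,0,2.3,0,0,0,200],[0,0,2.6,0,0,0,200],[0,0,2.6,0,0,0,200]]'
python3 -m jog '[[0,0,0.15,0,0,0,200],[0,0,0.3,0,0,0,200],[0,0,0.3,0,0,0,200]]'
python3 -m jog '[[0,0,0.1,0,0,0,200],[0,0,0.2,0,0,0,200],[0,0,0.2,0,0,0,200]]'
```

```text
t: 12.82
tool_pos: [0.578, 0.2566, 0.0681]
tool_rot: [3.131, -0.095, -0.007]
contact_force: [-0.7, -0.0, -1.2]
opening: 0.0478
t: 13.07
tool_pos: [0.5783, 0.2567, 0.0655]
tool_rot: [3.131, -0.095, -0.006]
contact_force: [-0.2, 0.3, -1.2]
opening: 0.0483
t: 13.32
tool_pos: [0.5786, 0.2569, 0.064]
tool_rot: [3.131, -0.095, -0.005]
contact_force: [0.5, 0.6, 0.6]
opening: 0.0476
```

```bash
python3 -m jog '[[0,0,0.1,0,0,0,200],[0,0,0.2,0,0,0,200],[0,0,0.2,0,0,0,200]]'
python3 -m jog '[[0,0,0.1,0,0,0,200],[0,0,0.15,0,0,0,200],[0,0,0.15,0,0,0,200]]'
```

```text
t: 13.57
tool_pos: [0.5792, 0.257, 0.0639]
tool_rot: [3.131, -0.094, -0.004]
contact_force: [-3.1, -1.3, 8.0]
opening: 0.0474
t: 13.82
tool_pos: [0.58, 0.2572, 0.0638]
tool_rot: [3.132, -0.094, -0.001]
contact_force: [-1.9, -0.0, 6.1]
opening: 0.0475
```

The rim is on the floor at exactly the predicted height (TCP 0.064). Release and withdraw straight up.

```bash
python3 -m jog '[[0,0,0,0,0,0,110],[0,0,0,0,0,0,80],[0,0,0,0,0,0,40],[0,0,0,0,0,0,0],[0,0,0,0,0,0,0],[0,0,0,0,0,0,0],[0,0,0,0,0,0,0]]'
python3 -m jog '[[0,0,-1,0,0,0,0],[0,0,-3,0,0,0,0],[0,0,-6,0,0,0,0],[0,0,-10,0,0,0,0],[0,0,-13,0,0,0,0],[0,0,-15,0,0,0,0],[0,0,-16,0,0,0,0],[0,0,-16,0,0,0,0]]'
python3 - <<'E'
from h import *
a,c=snap('scene','s6.png');b,d=snap('side','s7.png')
cv2.imwrite('pics/s67.png',np.hstack([cv2.resize(a[90:310,80:500],None,fx=1,fy=1.4),cv2.resize(b[100:350,230:440],(370,440))[66-66:308]])[:,:,::-1])
cv2.imwrite('pics/s67.png',np.vstack([cv2.resize(a[90:270,80:500],(760,300)),cv2.resize(b[110:350,230:440][:, :],(340,290)) if 0 else np.pad(cv2.resize(b[110:350,230:440],(262,300)),((0,0),(0,498),(0,0)))])[:,:,::-1])
E
```

```text
t: 14.4
tool_pos: [0.5799, 0.2572, 0.0637]
tool_rot: [3.132, -0.094, -0.001]
contact_force: [0.2, -0.7, -0.3]
opening: 0.0858
t: 15.07
tool_pos: [0.5816, 0.2591, 0.2279]
tool_rot: [3.134, -0.094, 0.008]
contact_force: [-0.7, -0.4, -0.9]
opening: 0.0856
```

View pics/s67.png

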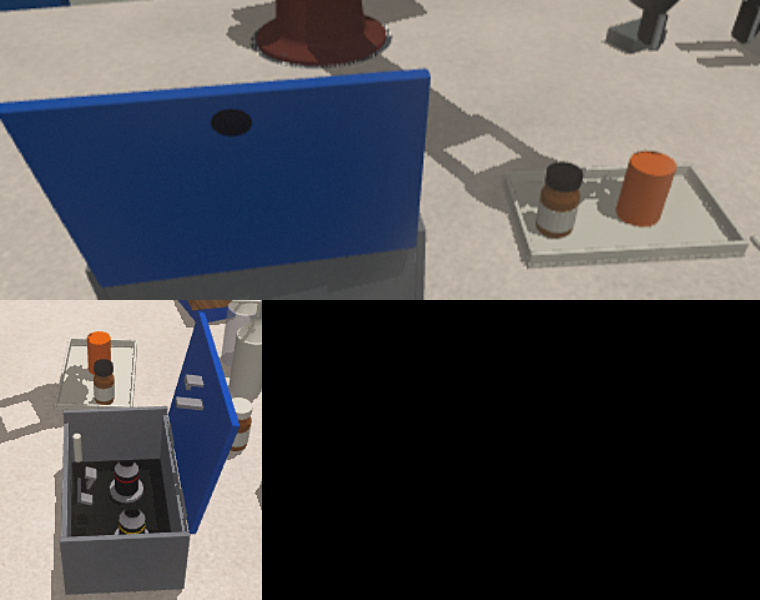

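The cover is upright in the tray, jar and both objectives standing. A numeric check of the lid angle before handing in.

```bash
python3 - <<'E'
from h import *
H=np.array([.6516,-.1474,.113]);ex=np.array([np.cos(.07),-np.sin(.07),0]);ey=np.array([np.sin(.07),np.cos(.07),0])
for f,n in(('s6.png','scene'),('s7.png','side')):
    c=calibration(n);h=cv2.cvtColor(cv2.imread('pics/'+f),cv2.COLOR_BGR2HSV)
    k,_=cv2.findContours(cv2.inRange(h,(95,100,40),(130,255,255)),0,2);k=max(k,key=cv2.contourArea)
    print(n,cv2.approxPolyDP(k,3,True).reshape(-1,2).tolist())
    for th in(1.55,1.65,1.75):
        L=H+.195*(-np.cos(th)*ex+np.sin(th)*np.array([0,0,1]));print(th,proj(c,L-.122*ey).round(),proj(c,L+.122*ey).round())
E
```

```text
scene [[309, 237], [317, 140], [314, 131], [84, 151], [78, 155], [136, 262]]
1.55 [ 88. 128.] [310. 111.]
1.65 [ 83. 138.] [314. 119.]
1.75 [ 79. 149.] [317. 129.]
side [[370, 92], [367, 103], [387, 127], [365, 199], [382, 296], [386, 296], [421, 209], [396, 130], [411, 124], [412, 116], [384, 119]]
1.55 [388. 209.] [367. 118.]
1.65 [402. 209.] [378. 117.]
1.75 [416. 209.] [389. 118.]
```

```bash
python3 -c "
from station import *
finish_job()
print(get_obs()['t'])"
```

```text
the job is handed in; nothing more can be done
the job is handed in; nothing more can be done
```

The job is done and handed in at about 15 s of the 67 s allowed. I pressed the lid at the disc until the catch let go, then hooked the lip and swung the lid back to its stop. The cover came straight up off the objective and went down on the tray floor before I released it.

- **Lid:** the lip corners in both camera views match the 1.75 rad stop, so it is fully open.
- **Case:** both objectives are standing in the case, and the one that was covered stayed put during the lift.
- **Tray:** the cover stands upright, mouth down, in the +y half. It touched down within 1 mm of the predicted height. The jar stands where it was.
- **Gripper:** it had withdrawn above the tray and was touching nothing at hand-in.

**Close to a limit:**
- **Push force:** with the closed fingertips pushing the lid against its stop, the force reading was about 38 N in x and 15 N in z, about 41 N in total. That was at the fingers, not the gripper's body; the wrist limit is 120 N.
- **Joint range:** joint 3 read 2.583 rad while I approached the lip, against a stated limit of 2.58. I could not tell whether that is just rounding of the limit.

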